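# Index the tacking turntable four clicks and lock it

### The arm

A 6-joint arm with a two-finger parallel gripper is mounted at the origin on a cart in front of the work surface, level with it; the furniture and walls round the work are solid. World frame = base frame: x ahead of the robot, y to its left, z up, the work surface at z = 0. Lengths are in m, angles in rad, forces in N, time in s.
With the tool pointing down it reaches from about 0.3 to 0.875 m from the base axis. Payload 6.4 kg.
Tool frame: the origin (TCP) lies at the very end of the fingers, on their centre line; the grasp point (between the pads) lies 19 mm behind it; z points along the fingers, y is the line along which they close (so a half turn about z gives the same grasp; the last joint's range is limited). The gripper opens to 85 mm and grips with 20 to 120 N. Pads are 22 mm wide; open, the fingers measure 114 mm over their backs; the gripper's body (76 mm by 85 mm) begins 54 mm behind the grasp point. The pads swing forward as they close: fully open they stand 13 mm farther back than shut.
Start: joints at [-1.378, 0.181, 1.607, -0, 1.354, -0.206], TCP at [0.223, -0.53, 0.231] pointing down, gripper open.
Joint ranges: [-2.99, 2.99], [-0.89, 2.07], [0.3, 2.58], [-1.14, 4.28], [0, 2.63], [-3.12, 3.12]. Speed limits (rad/s): [2.57, 2.57, 3.01, 3.14, 3.14, 3.14].

### API

Orientations are given as a unit quaternion [w, x, y, z].
In Python, from bench import ctrl, camera, calibration, order, outline_of gives the robot as it stands.
- The arm moves only by the tool move_arm, never from a script. Its argument "series" is a list that holds one entry, the list of rows, each a list of 5 numbers: the opening, from 0 (shut) to 1 (fully open), then the shift along the tool's x, y, z in mm, then the turn about the tool's z in rad. A call has exactly 10 rows; each row is the pose to reach, as a shift and turn from the pose commanded when the call began, along the tool's axes at that moment; what a row does not reach only later rows make up. A row lasts 1/12 s, in which the tool goes at most 41.7 mm and 7.16 degrees, less where a joint would pass 70% of its speed; a pose out of reach is approached as far as the arm can. A call with a gripper value outside its range is refused whole. The fingers move at their own pace and stop on an object; the grip force is fixed at half the most. Time passes only in rows, so rows that repeat a pose let the fingers close, or fill a call up. It gives the time, the measured TCP pose, the force, the opening and the grip force at its end, in the units of the state.
- ctrl.get_obs(): the state, without advancing time (a new reading comes with each control period).
- camera(name): name is "scene" or "top" or "wrist"; returns (picture, depth): 420x560x3 uint8, blue, green, red; 420x560 float32, m along the optical axis (not along the pixel's ray), 0 where there is no reading.
- calibration(name): a dict with "intrinsics" (3x3 intrinsics, pixels), "k1" (the pictures are not rectified: a ray, as slopes to the right and down, at radius r is drawn at 1 + k1 r^2 times it, then the intrinsics apply), "rvec" (rotation vector, rad) and "tvec" (3), from world to camera coordinates, as OpenCV has them. Camera axes: x right, y down, z forward; pixel columns grow to the right and rows downward; lengths in m; the calibration is good to about 2 mm. A picture is of the moment at which its call begins: read the wrist's pose just before it. calibration takes no time and is no camera call; for the wrist camera it gives the pose at the moment of the call.
- order.hand_in(): hands the job in; it is judged then, once.
Trained networks look in the newest picture that a camera, given by its name, has taken for a name from the list of things; names that differ only in an ending like _2 or _b are one class to them, and where a whole thing is asked for, a point or a joint stands for the part that bears it (a point fixed in the world has none). Each returns a list of dicts, best first, with "conf" (0 to 1); they miss things now and then, are a little off and sometimes report something else, mostly with a low value. They report only what shows in the picture. A call takes as long as a camera call.
- outline_of(target, camera): "region" (420x560 bool, what is visible of it) and "bbox" ([centre column, centre row, width, height] in pixels, round what is visible of it).
The state is a dict: "time_s": time; "q": joint angles; "dq": joint speeds; "joint_efforts": joint torques, N m; "eef_pos": TCP position; "eef_rot": TCP orientation; "wrist_force": force on the tool from outside, world axes, zero at the start; "torque": the same for the moment, N m; "opening": opening from 0.0 (shut) to 1.0 (fully open); "grasp_force": force on a finger pad.
Only numpy, scipy, OpenCV 4.12 (cv2) and the standard library are available. Lean on these libraries where they do the work, as an engineer would, in place of code of your own. Each camera call takes 0.05 s, during which the arm holds its last target. There are 200 camera calls.

### The job

The tube clamped on the small indexing turntable has just been tacked at one spot. Turn the turntable exactly four clicks clockwise, seen from above, to bring the next tacking spot round (its upright hand grip is there for that), and when it rests in its click swing the locking lever fully in. Leave the slag hammer and the pliers lying where they are.

Things in the scene. Friction and masses are not known exactly. Their poses are not given: they have to be found in the camera images.
- turntable_axis (a point): Indexing turntable: a 180 mm round steel faceplate on a flat bolted-down sole plate (235 x 215 mm). This point lies on the vertical turning axis at the faceplate's upper face, 64 mm above the bench. Its x axis points from the axis away from the spring plunger (which is on the -x side); y is 90 deg left of x. Clamped centrally on the faceplate is a 104 x 101 x 6 mm plate with an upright tube, 58 mm diameter, top 121 mm above the bench.
- crank_grip_mid (a point): Upright black hand grip on the faceplate, a round sleeve 22 mm in diameter that spins freely on its stud, 78 mm from the turning axis. It reaches from 72 to 142 mm above the bench; this point is on its centre line, 117 mm above the bench. It needs about 5 to 7 N along its circle to leave a click. Its axes spin with the sleeve and mean nothing.
- faceplate (a joint): Turn of the faceplate in rad, growing clockwise seen from above. A spring roller clicks it into 24 stops 0.262 rad (15 deg) apart, at multiples of 0.262 rad; let go between stops, it springs to the nearest. It starts in some stop from -0.79 to 0.79 and turns at least to 2.4 either way while unlocked.
- lock_lever (a joint): Swing of the locking lever in rad: 0 fully out (open), 0.45 fully in, where its nose stands between two teeth of the index ring and locks the turntable; it only goes in with the turntable in a click. It moves clockwise seen from above, towards the faceplate, as it goes in, takes about 1 to 5 N at its grip, and stays where it is left. It starts between 0 and 0.08.
- lever_grip_mid (a point): Upright black round grip at the free end of the locking lever, 20 mm in diameter, from 49 to 99 mm above the bench, 117 mm from the lever's pivot; this point is on its centre line, 78 mm above the bench. The 11 mm round lever bar below it is 38 to 49 mm above the bench.
- lever_pivot (a point): Vertical pivot of the locking lever, 43 mm above the bench, in the frame of turntable_axis 45 mm along +x and 93 mm along -y from the turning axis.
- slag_hammer: Chipping hammer with a coil-spring handle, 160 x 245 x 27 mm, lying loose on the bench right of the turntable; origin on its underside.
- pliers: Welding pliers with red dipped handles, 58 x 199 x 18 mm, lying loose on the bench right of the turntable; origin on its underside.

How it is judged:
By the outcome, as a careful person would: the job done as asked, in the order asked, and still so for the second after the job is handed in, with the robot touching nothing.
It also fails if it takes over 51 s, if anything falls off the work surface, if the arm or the gripper's body presses on something with over 40 N, if the wrist force passes 120 N, or if a joint passes its speed limit or range.

## Working session

There is one attempt and no reset: what is moved stays moved. The work goes in short steps, Python scripts to look and compute and a tool call to move; the robot and the scene stay as the last step left them, time stands still between calls to the robot, and variables do not carry over. Pictures are saved under pics/ and viewed, at most 10 in all, crops included, and the job is handed in when it is done.

Besides the shell and the picture viewer there is one more tool, called after ">>>" by a JSON object that holds its "op" and its "data", one argument or row to a line. move_arm: Moves the arm, as the interface text tells. Its arguments: {"type":"object","properties":{"series":{"type":"array","items":{"type":"array","items":{"type":"array","items":{"type":"number"}}}}},"required":["series"]}

```bash
mkdir -p pics; ls
cat > h.py <<'E'
import numpy as np, cv2
from bench import ctrl, camera, calibration, order, outline_of
def rays(name,px):
    c=calibration(name);K=np.array(c["intrinsics"],float);k=c["k1"]
    p=cv2.undistortPoints(np.array(px,float).reshape(-1,1,2),K,np.array([k,0,0,0,0.]))[:,0]
    R=cv2.Rodrigues(np.array(c["rvec"],float))[0];t=np.array(c["tvec"],float).ravel()
    return np.c_[p,np.ones(len(p))],R,t
def world(name,px,d):
    r,R,t=rays(name,px);return (r*np.array(d)[:,None]-t)@R
def atz(name,px,z):
    r,R,t=rays(name,px);o=-R.T@t;w=r@R;return o+w*((z-o[2])/w[:,2])[:,None]
def proj(name,P):
    c=calibration(name)
    return cv2.projectPoints(np.array(P,float).reshape(-1,1,3),np.array(c["rvec"],float),np.array(c["tvec"],float),np.array(c["intrinsics"],float),np.array([c["k1"],0,0,0,0.]))[0][:,0]
E
python3 - <<'E'
from h import *
for n in("top","scene"):
    p,d=camera(n);cv2.imwrite(f"pics/{n}0.png",p);np.save(f"{n}0.npy",d)
    for t in("turntable_axis","crank_grip_mid","lever_grip_mid","lock_lever","faceplate","slag_hammer","pliers"):
        try:L=outline_of(t,n)
        except Exception as e:print(t,e);continue
        for o in L[:2]:
            v,u=np.nonzero(o["region"]&(d>0))
            w=world(n,np.c_[u,v],d[v,u]) if len(u) else np.zeros((1,3))
            print(n,t,round(o["conf"],2),np.round(o["bbox"]),np.round(np.median(w,0),3),np.round(np.percentile(w,2,axis=0),3),np.round(np.percentile(w,98,axis=0),3))
o=ctrl.get_obs();print(o["time_s"],o["eef_pos"],o["eef_rot"],o["opening"])
E
```

```text
pics
top turntable_axis 0.97 [216. 203. 108. 100.] [0.516 0.119 0.061] [0.403 0.006 0.007] [0.637 0.235 0.119]
top turntable_axis 0.62 [200. 228.  11.  12.] [0.462 0.14  0.12 ] [0.454 0.138 0.081] [0.47  0.147 0.144]
top crank_grip_mid 0.53 [199. 224.  13.  13.] [0.465 0.143 0.133] [0.452 0.138 0.071] [0.475 0.155 0.149]
top lever_grip_mid 0.69 [258. 207.  29.  54.] [0.514 0.011 0.048] [ 0.448 -0.021 -0.004] [0.57  0.039 0.101]
top lever_grip_mid 0.6 [207. 193.  66.  70.] [0.539 0.131 0.067] [0.459 0.051 0.058] [0.62  0.21  0.123]
top lock_lever 0.85 [255. 204.  20.  49.] [0.519 0.014 0.048] [ 0.451 -0.018  0.02 ] [0.57  0.039 0.101]
top faceplate 0.57 [208. 194.  69.  72.] [0.539 0.13  0.067] [0.459 0.051 0.058] [0.619 0.209 0.124]
top slag_hammer 0.88 [362. 171.  90.  83.] [ 0.589 -0.245  0.022] [ 0.492 -0.375 -0.   ] [ 0.7   -0.158  0.029]
top pliers 0.78 [370. 228.  66.  47.] [ 0.439 -0.281  0.011] [ 0.388 -0.362 -0.001] [ 0.509 -0.208  0.019]
scene turntable_axis 0.55 [249. 307. 158. 138.] [0.498 0.159 0.063] [ 0.403 -0.003  0.009] [0.631 0.243 0.122]
scene crank_grip_mid 0.63 [
[... 270 characters left out ...]
0.056 0.058] [0.62  0.217 0.138]
scene lock_lever 0.63 [288. 252.  64.  26.] [ 0.49  -0.001  0.049] [ 0.447 -0.054 -0.001] [0.564 0.035 0.101]
scene faceplate 0.96 [237. 287.  94.  82.] [0.526 0.153 0.069] [0.455 0.057 0.06 ] [0.62  0.216 0.138]
scene faceplate 0.48 [287. 252.  66.  21.] [0.483 0.001 0.05 ] [ 0.447 -0.014  0.041] [0.565 0.035 0.101]
scene slag_hammer 0.75 [317. 170.  63.  70.] [ 0.571 -0.223  0.021] [ 0.491 -0.369  0.001] [ 0.698 -0.149  0.029]
scene pliers 0.69 [367. 199.  25.  58.] [ 0.438 -0.27   0.013] [ 0.388 -0.361  0.001] [ 0.51  -0.206  0.02 ]
0.8 [ 0.22329527 -0.5298994   0.23131715] [ 3.50043645e-05  9.80185494e-01  1.98081789e-01 -1.41130649e-05] 1.003326472098172
```

View pics/top0.png

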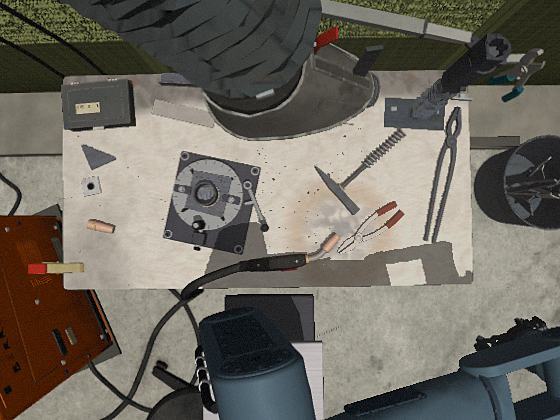

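View pics/scene0.png

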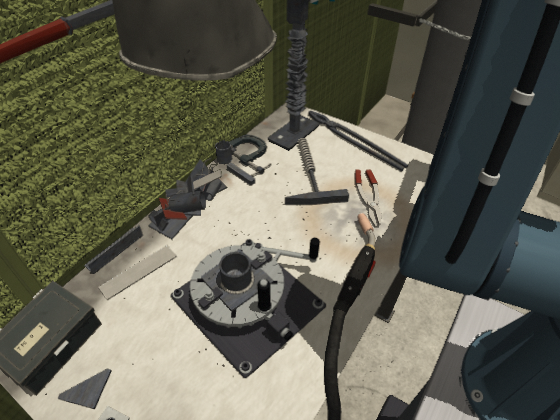

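The top view shows the turntable at about (207,195), the crank grip at (198,226), the plunger at (197,243) and the lever grip at (264,228). In the scene view the crank grip is at (264,290) and the lever grip at (314,247). Next I'll refine the geometry.

```bash
cat > geo.py <<'E'
from h import *
def fitc(P):
    A=np.c_[2*P,np.ones(len(P))];s=np.linalg.lstsq(A,(P**2).sum(1),rcond=None)[0];return s[:2],np.sqrt(s[2]+s[:2]@s[:2])
def cloud(n,d):
    v,u=np.nonzero(d>0);return world(n,np.c_[u,v],d[v,u])
def near(w,c,r,z0,z1):
    m=(np.hypot(*(w[:,:2]-c).T)<r)&(w[:,2]>z0)&(w[:,2]<z1);return w[m]
E
python3 - <<'E'
from geo import *
for n in("top","scene"):
    w=cloud(n,np.load(f"{n}0.npy"))
    f=near(w,[.539,.131],.12,.055,.069)
    c,r=cv2.minEnclosingCircle(f[:,:2].astype(np.float32));print(n,"face",c,r)
    t=near(w,[.539,.131],.05,.112,.128);c,r=cv2.minEnclosingCircle(t[:,:2].astype(np.float32));print("tube",c,r,len(t),t[:,2].max())
    for nm,c0,z0,z1 in(("crank",[.465,.147],.132,.16),("crankside",[.465,.147],.085,.13),("lever",[.452,-.012],.09,.11),("leverside",[.452,-.012],.055,.09)):
        g=near(w,c0,.025,z0,z1);print(nm,len(g),g.mean(0).round(4),g.min(0).round(4),g.max(0).round(4))
    b=near(w,[.54,.0],.1,.036,.055);b=b[b[:,1]<.038];print("bar",len(b),b[np.argsort(b[:,0])][::max(1,len(b)//8)].round(3).tolist())
    s=near(w,[.54,.13],.2,.006,.03);print("sole",cv2.minAreaRect(s[:,:2].astype(np.float32)))
    m=(w[:,0]>.25)&(w[:,0]<.8)&(abs(w[:,1])<.6)&(w[:,2]>.15)&(w[:,2]<1.2);
    h=w[m];print("tall",len(h),h.min(0),h.max(0)) if len(h) else 0
    for y0 in np.arange(-.6,.6,.2):
        k=h[(h[:,1]>=y0)&(h[:,1]<y0+.2)]
        if len(k):print("  y",round(y0,1),len(k),np.percentile(k,[1,99],axis=0).round(2).tolist())
E
```

```text
top face (0.5240722894668579, 0.12315245717763901) 0.1079225167632103
tube (0.5393857359886169, 0.1319258064031601) 0.029096368700265884 133 0.12510440078878513
crank 70 [0.4638 0.1482 0.1419] [0.4537 0.139  0.1321] [0.473  0.1598 0.1532]
crankside 22 [0.4639 0.1408 0.1064] [0.4532 0.138  0.0886] [0.4727 0.1479 0.1245]
lever 50 [ 0.4547 -0.0121  0.0984] [ 0.4457 -0.0202  0.0903] [ 0.463  -0.0029  0.1056]
leverside 5 [ 0.4549 -0.0203  0.0669] [ 0.4472 -0.0218  0.0584] [ 0.4626 -0.0172  0.0771]
bar 226 [[0.462, -0.004, 0.048], [0.478, 0.001, 0.046], [0.496, -0.002, 0.049], [0.509, 0.014, 0.045], [0.519, 0.014, 0.049], [0.529, 0.021, 0.05], [0.544, 0.018, 0.047], [0.557, 0.036, 0.049], [0.573, 0.033, 0.05]]
sole ((0.5267621874809265, 0.12352602183818817), (0.36335185170173645, 0.3805887997150421), 63.45586013793945)
tall 42504 [ 0.2500057  -0.59409569  0.150029  ] [0.7999975  0.15057003 0.99032765]
  y -0.6 4475 [[0.25, -0.58, 0.18], [0.76, -0.4, 0.62]]
  y -0.4 3849 [[0.25, -0.4, 0.16], [0.8, -0.2, 0.62]]
  y -0.2 20953 [[0.25, -0.19, 0.39], [0.77, -0.0, 0.92]]
  y 0.0 13227 [[0.26, 0.
[... 457 characters left out ...]
0.4523 -0.0052  0.0732] [ 0.4446 -0.0133  0.0551] [ 0.4622 -0.002   0.0896]
bar 326 [[0.447, -0.014, 0.054], [0.466, -0.003, 0.042], [0.481, -0.006, 0.047], [0.495, 0.006, 0.051], [0.51, 0.014, 0.041], [0.517, 0.029, 0.05], [0.53, 0.018, 0.049], [0.546, 0.024, 0.05], [0.569, 0.027, 0.054]]
sole ((0.540104866027832, 0.1306597888469696), (0.2447083294391632, 0.39860260486602783), 84.55571746826172)
tall 23284 [ 0.25000034 -0.50382679  0.15028018] [0.79984552 0.14851724 0.61654369]
  y -0.6 461 [[0.71, -0.5, 0.15], [0.77, -0.4, 0.39]]
  y -0.4 1245 [[0.69, -0.4, 0.16], [0.77, -0.22, 0.4]]
  y -0.2 3218 [[0.3, -0.19, 0.39], [0.69, -0.0, 0.57]]
  y 0.0 18360 [[0.25, 0.0, 0.3], [0.77, 0.12, 0.61]]
```

>>> {"op": "move_arm", "data": {
  "series": [
    [[1,0,-40,0,0.12],[1,0,-80,0,0.24],[1,0,-120,0,0.36],[1,0,-160,0,0.48],[1,0,-200,0,0.6],[1,0,-240,0,0.72],[1,0,-280,0,0.84],[1,0,-320,0,0.96],[1,0,-360,0,1.08],[1,0,-400,0,1.13]]
  ]
}}

```text
time_s: 1.63
eef_pos: [0.0797, -0.1872, 0.2275]
eef_rot: [-0.013, 0.933, -0.36, -0.009]
wrist_force: [-0.3, -1.0, -0.5]
opening: 1.001
grasp_force: 0.0
```

```bash
cat > rel.py <<'E'
from h import *
from scipy.spatial.transform import Rotation as Rn
def rot(o):
    w,x,y,z=o["eef_rot"];return Rn.from_quat([x,y,z,w])
def st():
    o=ctrl.get_obs();R=rot(o);m=R.as_matrix()
    print("t",round(o["time_s"],2),"pos",o["eef_pos"].round(4),"q",np.round(o["q"],2),"xyaw",np.degrees(np.arctan2(m[1,0],m[0,0])).round(1),"z",m[:,2].round(3),"F",np.round(o["wrist_force"],1),"op",round(o["opening"],2),round(o["grasp_force"],1));return o,m
def to(P,m,p):return ((np.array(P)-p)@m*1000).round(1)
E
python3 - <<'E'
from rel import *
from geo import *
o,m=st();print("to above crank",to([.4635,.1495,.21],m,o["eef_pos"]),"via",to([.35,-.05,.22],m,o["eef_pos"]))
for n in("top","scene"):
    w=cloud(n,np.load(f"{n}0.npy"));h=w[(w[:,0]>.4)&(w[:,0]<.9)&(w[:,1]>-.3)&(w[:,1]<.45)&(w[:,2]>.16)&(w[:,2]<.9)]
    for z in np.arange(.16,.9,.1):
        k=h[(h[:,2]>=z)&(h[:,2]<z+.1)]
        if len(k):print(n,"z",round(z,2),len(k),k.min(0).round(2),k.max(0).round(2))
from scipy.optimize import brentq
A=np.array([.5394,.1322]);G=np.array([.4543,-.0112])
def pv(f):c,s=np.cos(f),np.sin(f);return A+[c*.045+s*.093,s*.045-c*.093]
fs=np.radians(np.arange(-60,60,1.));v=[np.hypot(*(pv(f)-G))-.117 for f in fs]
for i in range(len(fs)-1):
    if v[i]*v[i+1]<0:f=brentq(lambda f:np.hypot(*(pv(f)-G))-.117,fs[i],fs[i+1]);print("phi",np.degrees(f),pv(f))
E
```

```text
t 1.63 pos [ 0.0797 -0.1872  0.2275] q [-1.76 -0.89  2.38 -0.01  1.69  0.55] xyaw -42.2 z [-0.008  0.031 -0.999] F [-0.3 -1.  -0.5] op 1.0 0.0
to above crank [  58.4 -506.9   24.9] via [ 108.1 -283.1    9.6]
top z 0.36 3269 [ 0.63 -0.24  0.38] [0.82 0.09 0.46]
top z 0.46 6098 [ 0.63 -0.3   0.46] [0.86 0.08 0.56]
top z 0.56 1823 [ 0.64 -0.22  0.56] [0.75 0.07 0.66]
top z 0.66 695 [ 0.64 -0.14  0.66] [0.74 0.07 0.76]
top z 0.76 6595 [ 0.63 -0.11  0.76] [0.74 0.09 0.86]
top z 0.86 3391 [ 0.64 -0.07  0.86] [0.71 0.11 0.9 ]
scene z 0.36 5176 [ 0.63 -0.23  0.38] [0.9  0.1  0.46]
scene z 0.46 6504 [ 0.63 -0.16  0.46] [0.9  0.1  0.53]
phi -12.520486681699854 [0.56316849 0.03165618]
```

>>> {"op": "move_arm", "data": {
  "series": [
    [[0.6,11,-28,0,0],[0.6,22,-56,0,0],[0.6,33,-84,0,0],[0.6,44,-113,0,0],[0.6,55,-141,0,0],[0.6,66,-170,0,0],[0.6,77,-200,0,0],[0.6,90,-230,0,0],[0.6,100,-260,0,0],[0.6,108,-283,0,0]]
  ]
}}

```text
time_s: 2.47
eef_pos: [0.3514, -0.05, 0.2302]
eef_rot: [-0.009, 0.934, -0.357, -0.008]
wrist_force: [-0.3, 0.3, 0.4]
opening: 0.598
grasp_force: 0.0
```

Run:
```python
from rel import *
o,m=st();print("to above crank",to([.4635,.1495,.23],m,o["eef_pos"]))
```

```text
t 2.47 pos [ 0.3514 -0.05    0.2302] q [-0.49 -0.36  2.1   0.02  1.41  1.8 ] xyaw -41.8 z [-0.008  0.021 -1.   ] F [-0.3  0.3  0.4] op 0.6 0.0
to above crank [ -49.3 -223.4    3.5]
```

>>> {"op": "move_arm", "data": {
  "series": [
    [[0.6,-6,-28,0,0],[0.6,-12,-56,0,0],[0.6,-18,-84,0,0],[0.6,-25,-112,0,0],[0.6,-31,-140,0,0],[0.6,-37,-168,0,0],[0.6,-43,-196,0,0],[0.6,-49,-223,0,0],[0.6,-49,-223,0,0],[0.6,-49,-223,0,0]]
  ]
}}

```text
time_s: 3.3
eef_pos: [0.462, 0.1478, 0.2331]
eef_rot: [-0.008, 0.934, -0.356, -0.008]
wrist_force: [-0.3, -0.3, -0.4]
opening: 0.597
grasp_force: 0.0
```

Run:
```python
from rel import *
from geo import *
o,m=st()
p,d=camera("wrist")
C=[.4635,.1495];
for P in([*C,.142],[.5394,.1322,.121],[.4543,-.0112,.099]):
    u=proj("wrist",P)[0];print(P,u);cv2.circle(p,tuple(int(x) for x in u),4,(0,0,255),1)
cv2.imwrite("pics/w1.png",p);w=cloud("wrist",d)
t=near(w,[.539,.131],.05,.112,.128);print("tube",len(t), len(t)>5 and cv2.minEnclosingCircle(t[:,:2].astype(np.float32)))
g=near(w,C,.03,.13,.16);print("crank",len(g),len(g)>5 and cv2.minEnclosingCircle(g[:,:2].astype(np.float32)),g[:,2].mean() if len(g) else 0)
print("down",to([*C,.1],m,o["eef_pos"]))
```

```text
t 3.3 pos [0.462  0.1478 0.2331] q [ 0.05 -0.02  1.82  0.02  1.35  2.34] xyaw -41.7 z [-0.01   0.021 -1.   ] F [-0.3 -0.3 -0.4] op 0.6 0.0
[0.4635, 0.1495, 0.142] [273.66476752 208.87836325]
[0.5394, 0.1322, 0.121] [224.95531617 116.11908107]
[0.4543, -0.0112, 0.099] [431.10834707  74.12835375]
tube 1376 ((0.5393949747085571, 0.13076680898666382), 0.028752963989973068)
crank 641 ((0.4633556008338928, 0.14785568416118622), 0.011013150215148926) 0.14193554493855046
down [  2.8  -1.  133.1]
```

View pics/w1.png

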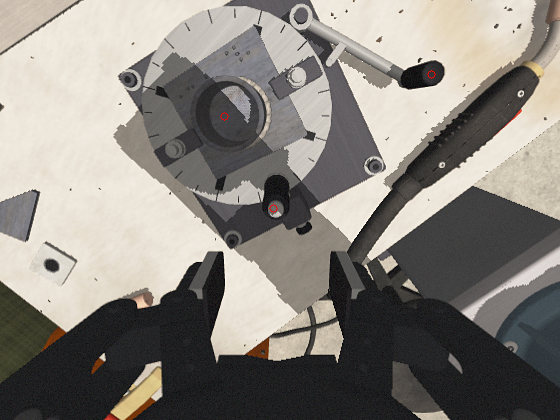

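The wrist view shows the crank sleeve top at (277,208), the tube at (228,112) and the lever grip at (425,75), all close to my estimates. Next is the descent and grip.

>>> {"op": "move_arm", "data": {
  "series": [
    [[0.6,4,0,25,0],[0.6,4,0,50,0],[0.6,4,0,75,0],[0.6,4,0,100,0],[0.6,4,0,118,0],[0.6,4,0,130,0],[0.6,4,0,133,0],[0.6,4,0,133,0],[0.25,4,0,133,0],[0.1,4,0,133,0]]
  ]
}}

```text
time_s: 4.18
eef_pos: [0.4647, 0.1468, 0.1016]
eef_rot: [-0.009, 0.934, -0.358, -0.007]
wrist_force: [0.5, 0.3, -0.3]
opening: 0.331
grasp_force: 0.0
```

>>> {"op": "move_arm", "data": {
  "series": [
    [[0,0,0,0,0],[0,0,0,0,0],[0,0,0,0,0],[0,0,0,0,0],[0,0,0,0,0],[0,0,0,0,0],[0,0,0,0,0],[0,0,0,0,0],[0,0,0,0,0],[0,0,0,0,0]]
  ]
}}

```text
time_s: 5.02
eef_pos: [0.4651, 0.1473, 0.1019]
eef_rot: [-0.009, 0.934, -0.357, -0.007]
wrist_force: [0.6, 2.1, 6.5]
opening: 0.24
grasp_force: 58.5
```

Run:
```python
from rel import *
o,m=st()
A=np.array([.5394,.131]);C0=np.array([.4634,.148]);r=C0-A;print(np.hypot(*r),o["torque"])
for b in range(6,67,6):
    a=-np.radians(b);R=np.array([[np.cos(a),-np.sin(a)],[np.sin(a),np.cos(a)]])
    print(b,((np.r_[R@r-r,0])@m*1000).round(1))
```

```text
t 5.02 pos [0.4651 0.1473 0.1019] q [0.05 0.15 1.93 0.02 1.07 2.34] xyaw -41.9 z [-0.006  0.022 -1.   ] F [0.6 2.1 6.5] op 0.24 58.5
0.07787810988975016 [-0.04200465  0.15058179 -0.02100009]
6 [-3.6 -7.3  0.2]
12 [ -6.4 -15.    0.3]
18 [ -8.4 -22.9   0.4]
24 [ -9.6 -30.9   0.6]
30 [ -9.9 -39.1   0.7]
36 [ -9.4 -47.2   0.8]
42 [ -8.  -55.2   0.8]
48 [ -5.8 -63.1   0.9]
54 [ -2.8 -70.7   0.9]
60 [  1.  -77.9   0.9]
66 [  5.5 -84.6   0.9]
```

>>> {"op": "move_arm", "data": {
  "series": [
    [[0,-2,-3.6,0,0],[0,-3.6,-7.3,0,0],[0,-5.1,-11.1,0,0],[0,-6.4,-15,0,0],[0,-7.5,-19,0,0],[0,-8.4,-22.9,0,0],[0,-9.1,-26.9,0,0],[0,-9.6,-30.9,0,0],[0,-9.8,-35,0,0],[0,-9.9,-39.1,0,0]]
  ]
}}

```text
time_s: 5.85
eef_pos: [0.4839, 0.1831, 0.1019]
eef_rot: [-0.009, 0.934, -0.357, -0.007]
wrist_force: [2.8, 1.1, 4.5]
opening: 0.247
grasp_force: 58.9
```

Run:
```python
from rel import *
o,m=st()
```

```text
t 5.85 pos [0.4839 0.1831 0.1019] q [0.12 0.21 1.86 0.03 1.08 2.41] xyaw -41.9 z [-0.006  0.022 -1.   ] F [2.8 1.1 4.5] op 0.25 58.9
```

>>> {"op": "move_arm", "data": {
  "series": [
    [[0,0.1,-4.1,0,0],[0,0.5,-8.1,0,0],[0,1.1,-12.1,0,0],[0,1.9,-16.1,0,0],[0,2.9,-20.1,0,0],[0,4.1,-24,0,0],[0,5.5,-27.8,0,0],[0,7.1,-31.6,0,0],[0,9,-35.2,0,0],[0,10.9,-38.8,0,0]]
  ]
}}

```text
time_s: 6.68
eef_pos: [0.5177, 0.2046, 0.1019]
eef_rot: [-0.009, 0.934, -0.357, -0.007]
wrist_force: [3.2, 0.7, 5.5]
opening: 0.241
grasp_force: 59.0
```

>>> {"op": "move_arm", "data": {
  "series": [
    [[0,0,0,0,0],[0.3,0,0,0,0],[0.4,0,0,0,0],[0.5,0,0,0,0],[0.55,0,0,0,0],[0.55,0,0,0,0],[0.55,0,0,-15,0],[0.55,0,0,-40,0],[0.55,0,0,-70,0],[0.55,0,0,-100,0]]
  ]
}}

```text
time_s: 7.52
eef_pos: [0.5166, 0.2021, 0.2014]
eef_rot: [-0.008, 0.934, -0.357, -0.009]
wrist_force: [1.4, -0.0, 0.0]
opening: 0.556
grasp_force: 0.0
```

Run:
```python
from rel import *
from geo import *
o,m=st()
A=np.array([.5394,.131])
for n in("wrist","top","scene"):
    p,d=camera(n);w=cloud(n,d);cv2.imwrite(f"pics/{n}2.png",p)
    k=w[(w[:,2]>.136)&(w[:,2]<.148)];k=near(k,A+[-.023,.074],.025,.13,.16)
    if len(k)>5:
        c,r=cv2.minEnclosingCircle(k[:,:2].astype(np.float32));c=np.array(c);print(n,"crank",c,r,np.degrees(np.arctan2(*(c-A)[::-1])))
    g=near(w,[.4543,-.0112],.03,.09,.11)
    if len(g)>5:print("lever",len(g),cv2.minEnclosingCircle(g[:,:2].astype(np.float32)))
```

```text
t 7.52 pos [0.5166 0.2021 0.2014] q [0.15 0.17 1.69 0.02 1.3  2.44] xyaw -41.9 z [-0.011  0.021 -1.   ] F [ 1.4 -0.   0. ] op 0.56 0.0
wrist crank [0.52140355 0.20672347] 0.011033564805984497 103.36890302465163
lever 695 ((0.4607583284378052, -0.01033344678580761), 0.009623382240533829)
top crank [0.52251542 0.19655578] 0.004750915337353945 104.44321984798903
lever 49 ((0.4544239044189453, -0.011547069996595383), 0.00943028274923563)
scene crank [0.51787823 0.20705611] 0.011043530888855457 105.8000398899599
lever 84 ((0.45434436202049255, -0.011618556454777718), 0.010309789329767227)
```

View pics/wrist2.png

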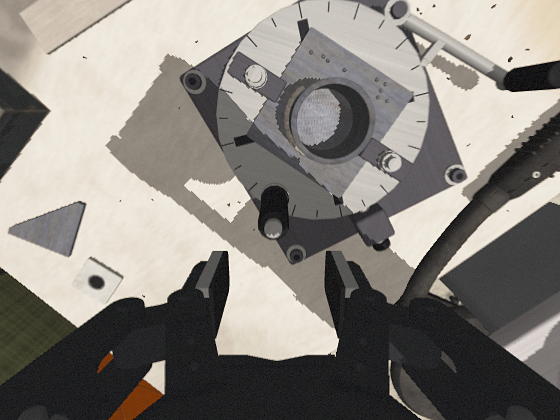

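The wrist view shows the crank at (273,228), released and standing free. I'll remeasure now that the arm is still.

Run:
```python
from rel import *
from geo import *
o,m=st()
camera("top");o,m=st();p,d=camera("wrist");w=cloud("wrist",d)
f=lambda k:np.array(cv2.minEnclosingCircle(k[:,:2].astype(np.float32))[0])
def ang(w,cr):
    t=f(near(w,[.539,.131],.05,.112,.128));c=f(near(w,cr,.025,.136,.148));print(t,c,np.hypot(*(c-t)),np.degrees(np.arctan2(*(c-t)[::-1])))
ang(w,[.517,.206]);s=cloud("scene",np.load("scene0.npy"));ang(s,[.4635,.149])
p,d=camera("scene");ang(cloud("scene",d),[.517,.206])
L=f(near(w,[.4543,-.0112],.03,.09,.11));print("lever",L)
P=np.array([.5632,.0305])
v=np.array([.4543,-.0114])-P;print(np.hypot(*v))
for a in(0,.15,.3,.45):
    c,s_=np.cos(-a),np.sin(-a);print(a,P+np.array([[c,-s_],[s_,c]])@v)
print("above lever",to([.4543,-.0114,.17],m,o["eef_pos"]))
```

```text
t 7.67 pos [0.5192 0.2025 0.204 ] q [0.15 0.16 1.68 0.02 1.29 2.44] xyaw -41.9 z [-0.003  0.022 -1.   ] F [ 0.1 -0.4  0.3] op 0.55 0.0
t 7.72 pos [0.5178 0.2023 0.2018] q [0.15 0.17 1.69 0.02 1.29 2.44] xyaw -41.9 z [-0.007  0.022 -1.   ] F [-0.4  1.1 -0.1] op 0.55 0.0
[0.5385657  0.13133927] [0.51592505 0.20544869] 0.07749067678308809 106.98806585643828
[0.539428   0.13258652] [0.46379378 0.15003191] 0.07762007081262721 167.01161432066237
[0.5399698  0.13270868] [0.51808876 0.20647794] 0.07694597639352334 106.52112937317094
lever [ 0.44710553 -0.00600875]
0.11668256082208692
0 [ 0.4543 -0.0114]
0.15 [0.44926137 0.0053443 ]
0.3 [0.44678156 0.02265355]
0.45 [0.44691625 0.04013901]
above lever [ 96.  201.8  27.6]
```

>>> {"op": "move_arm", "data": {
  "series": [
    [[0.6,11,24,0,-0.09],[0.6,23,48,0,-0.18],[0.6,35,73,0,-0.27],[0.6,47,98,0,-0.36],[0.6,59,123,0,-0.45],[0.6,71,148,0,-0.54],[0.6,83,173,0,-0.63],[0.6,92,192,0,-0.73],[0.6,96,202,0,-0.73],[0.6,96,202,0,-0.73]]
  ]
}}

```text
time_s: 8.65
eef_pos: [0.4528, -0.0134, 0.1957]
eef_rot: [-0.011, 1.0, -0.003, -0.006]
wrist_force: [0.2, -1.0, -0.3]
opening: 0.604
grasp_force: 0.0
```

Run:
```python
from rel import *
from geo import *
camera("top");o,m=st()
p,d=camera("wrist");w=cloud("wrist",d);g=near(w,[.4543,-.0114],.03,.094,.106)
print(len(g),cv2.minEnclosingCircle(g[:,:2].astype(np.float32)) if len(g) else 0)
print(to([.4543,-.0114,.064],m,o["eef_pos"]))
```

```text
t 8.7 pos [ 0.4534 -0.0124  0.1961] q [-0.3  -0.05  1.93  0.02  1.28  1.27] xyaw -0.4 z [-0.011  0.022 -1.   ] F [-0.3  0.4  0.2] op 0.6 0.0
463 ((0.45466089248657227, -0.012085024267435074), 0.010154825635254383)
[  2.3   2.  132.1]
```

>>> {"op": "move_arm", "data": {
  "series": [
    [[0.6,2,2,25,0],[0.6,2,2,50,0],[0.6,2,2,75,0],[0.6,2,2,100,0],[0.6,2,2,118,0],[0.6,2,2,130,0],[0.6,2,2,132,0],[0.6,2,2,132,0],[0.25,2,2,132,0],[0,2,2,132,0]]
  ]
}}

```text
time_s: 9.58
eef_pos: [0.4558, -0.0111, 0.066]
eef_rot: [-0.01, 1.0, -0.0, -0.004]
wrist_force: [0.5, 0.4, 0.6]
opening: 0.33
grasp_force: 0.0
```

>>> {"op": "move_arm", "data": {
  "series": [
    [[0,0,0,0,0],[0,0,0,0,0],[0,0,0,0,0],[0,0,0,0,0],[0,0,0,0,0],[0,0,0,0,0],[0,0,0,0,0],[0,0,0,0,0],[0,0,0,0,0],[0,0,0,0,0]]
  ]
}}

```text
time_s: 10.42
eef_pos: [0.4558, -0.0117, 0.0662]
eef_rot: [-0.01, 1.0, -0.001, -0.003]
wrist_force: [-0.7, 1.6, 6.1]
opening: 0.216
grasp_force: 58.6
```

Run:
```python
from rel import *
o,m=st()
P=np.array([.5632,.0305]);v=np.array([.4546,-.0118])-P
for a in np.arange(.05,.56,.05):
    c,s=np.cos(-a),np.sin(-a);print(round(a,2),(np.r_[np.array([[c,-s],[s,c]])@v-v,0]@m*1000).round(1))
```

```text
t 10.42 pos [ 0.4558 -0.0117  0.0662] q [-0.3   0.15  2.02  0.02  0.98  1.26] xyaw -0.1 z [-0.007  0.021 -1.   ] F [-0.7  1.6  6.1] op 0.22 58.6
0.05 [-2.  -5.5  0.1]
0.1 [ -3.7 -11.    0.3]
0.15 [ -5.1 -16.7   0.4]
0.2 [ -6.3 -22.4   0.5]
0.25 [ -7.1 -28.2   0.6]
0.3 [ -7.7 -34.    0.8]
0.35 [ -8.  -39.8   0.9]
0.4 [ -7.9 -45.6   1. ]
0.45 [ -7.6 -51.4   1.1]
0.5 [ -7.  -57.2   1.2]
0.55 [ -6.2 -63.    1.3]
```

>>> {"op": "move_arm", "data": {
  "series": [
    [[0,-2,-5.5,0,0],[0,-3.7,-11,0,0],[0,-5.1,-16.7,0,0],[0,-6.3,-22.4,0,0],[0,-7.1,-28.2,0,0],[0,-7.6,-32.5,0,0],[0,-7.8,-36,0,0],[0,-8,-39,0,0],[0,-8,-41,0,0],[0,-8,-41,0,0]]
  ]
}}

```text
time_s: 11.25
eef_pos: [0.4461, 0.0294, 0.0661]
eef_rot: [-0.01, 1.0, -0.001, -0.005]
wrist_force: [-5.7, -4.5, 6.2]
opening: 0.22
grasp_force: 59.5
```

>>> {"op": "move_arm", "data": {
  "series": [
    [[0,0,-1,0,0],[0,0,-2,0,0],[0,0.1,-3,0,0],[0,0.1,-4,0,0],[0,0.1,-5,0,0],[0,0.2,-5,0,0],[0,0.2,-5,0,0],[0,0.2,-5,0,0],[0,0.2,-5,0,0],[0,0.2,-5,0,0]]
  ]
}}

```text
time_s: 12.08
eef_pos: [0.4466, 0.0344, 0.0662]
eef_rot: [-0.01, 1.0, -0.001, -0.005]
wrist_force: [-4.5, -4.6, 6.0]
opening: 0.217
grasp_force: 59.5
```

Still travelling freely, at about 0.40 rad from the start angle. I'll continue in small steps.

>>> {"op": "move_arm", "data": {
  "series": [
    [[0,0.1,-1,0,0],[0,0.2,-2,0,0],[0,0.3,-3,0,0],[0,0.3,-3,0,0],[0,0.3,-3,0,0],[0,0.3,-3,0,0],[0,0.3,-3,0,0],[0,0.3,-3,0,0],[0,0.3,-3,0,0],[0,0.3,-3,0,0]]
  ]
}}

```text
time_s: 12.92
eef_pos: [0.4466, 0.0348, 0.0662]
eef_rot: [-0.008, 1.0, -0.001, -0.006]
wrist_force: [-7.6, -16.8, 6.5]
opening: 0.218
grasp_force: 59.2
```

>>> {"op": "move_arm", "data": {
  "series": [
    [[0,0.1,-1,0,0],[0,0.2,-2,0,0],[0,0.3,-3,0,0],[0,0.3,-3,0,0],[0,0.3,-3,0,0],[0,0.3,-3,0,0],[0,0.3,-3,0,0],[0,0.3,-3,0,0],[0,0.3,-3,0,0],[0,0.3,-3,0,0]]
  ]
}}

```text
time_s: 13.75
eef_pos: [0.4464, 0.0351, 0.0661]
eef_rot: [-0.006, 1.0, 0.0, -0.006]
wrist_force: [-10.9, -32.1, 5.1]
opening: 0.218
grasp_force: 59.3
```

It has met a firm stop: the push rose from 5 to 32 N with no movement. I'll ease the push, release and check.

>>> {"op": "move_arm", "data": {
  "series": [
    [[0,-0.1,1,0,0],[0,-0.2,3,0,0],[0,-0.3,4,0,0],[0,-0.3,4,0,0],[0.3,-0.3,4.5,0,0],[0.4,-0.3,5,0,0],[0.45,-0.3,5,0,0],[0.5,-0.3,5,0,0],[0.55,-0.3,5,0,0],[0.55,-0.3,5,0,0]]
  ]
}}

```text
time_s: 14.58
eef_pos: [0.4474, 0.0359, 0.066]
eef_rot: [-0.011, 1.0, -0.0, -0.005]
wrist_force: [-0.2, 0.4, 0.1]
opening: 0.552
grasp_force: 0.0
```

>>> {"op": "move_arm", "data": {
  "series": [
    [[0.55,0,0,-20,0],[0.55,0,0,-40,0],[0.55,0,0,-60,0],[0.55,0,0,-85,0],[0.55,0,0,-110,0],[0.55,0,0,-130,0],[0.55,-10,0,-150,0],[0.55,-25,0,-160,0],[0.55,-40,0,-160,0],[0.55,-40,0,-160,0]]
  ]
}}

```text
time_s: 15.42
eef_pos: [0.4075, 0.0326, 0.2269]
eef_rot: [-0.011, 1.0, -0.0, -0.004]
wrist_force: [0.5, -0.4, -1.0]
opening: 0.553
grasp_force: 0.0
```

Run:
```python
from rel import *
from geo import *
camera("top");camera("top");o,m=st();p,d=camera("wrist");cv2.imwrite("pics/w3.png",p);w=cloud("wrist",d)
f=lambda k:np.array(cv2.minEnclosingCircle(k[:,:2].astype(np.float32))[0])
def rep(w):
    t=f(near(w,[.539,.131],.05,.112,.128));k=near(w,[.517,.206],.025,.136,.148)
    if len(k)>9:
        c=f(k);print("crank",c,np.degrees(np.arctan2(*(c-t)[::-1])))
    g=near(w,[.447,.035],.025,.094,.106);L=f(g);print("tube",t,"lever",L,len(g))
    v0=np.array([.4545,-.0116]);P=np.array([.5632,.0305]);a=lambda q:np.arctan2(*(q-P)[::-1])
    print("swing from start",(a(v0)-a(L))%(2*np.pi),"rad; len",np.hypot(*(L-P)))
rep(w);p,d=camera("scene");cv2.imwrite("pics/s3.png",p);rep(cloud("scene",d))
```

```text
t 15.52 pos [0.4089 0.0324 0.2264] q [-0.23 -0.2   2.    0.02  1.36  1.34] xyaw -0.1 z [-0.008  0.021 -1.   ] F [-0.2  0.1  0.9] op 0.55 0.0
crank [0.51609766 0.20495512] 107.79137007860933
tube [0.53965616 0.131541  ] lever [0.44613826 0.03458122] 412
swing from start 0.4043640319485675 rad; len 0.11713285917437444
crank [0.51738232 0.20728737] 106.9488391576106
tube [0.54015803 0.13255277] lever [0.44610825 0.03496519] 80
swing from start 0.4076299608035914 rad; len 0.11717685533058646
```

View pics/w3.png

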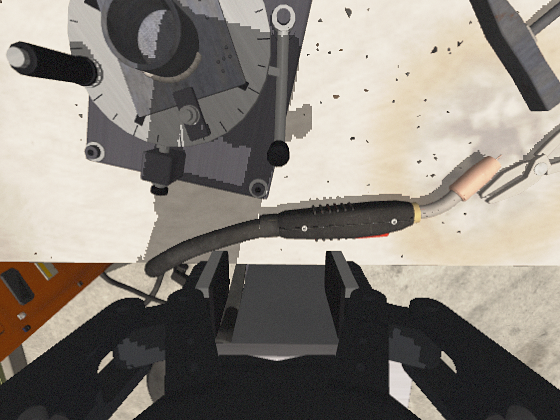

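```bash
python3 -c "
from bench import order
print(order.hand_in())"
```

```text
the job is handed in; nothing more can be done
None
```

I turned the turntable four clicks (60°) clockwise and swung the locking lever in about 0.41 rad to a firm stop. The job is handed in at about 16 s; I took the stop as fully in and did not test the lock by nudging the crank. The hammer and pliers were never touched.

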